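# Refit the cable duct lid under its joint cover

### The arm

A 6-joint arm with a two-finger parallel gripper is mounted at the origin on the work surface. World frame = base frame: x ahead of the robot, y to its left, z up, the work surface at z = 0. Lengths are in m, angles in rad, forces in N, time in s.
With the tool pointing down it reaches from about 0.25 to 0.725 m from the base axis. Payload 4 kg.
Tool frame: the origin (TCP) lies at the very end of the fingers, on their centre line; the grasp point (between the pads) lies 19 mm behind it; z points along the fingers, y is the line along which they close (so a half turn about z gives the same grasp; the last joint's range is limited). The gripper opens to 85 mm and grips with 20 to 120 N. Pads are 22 mm wide; open, the fingers measure 114 mm over their backs; the gripper's body (76 mm by 85 mm) begins 54 mm behind the grasp point. The pads swing forward as they close: fully open they stand 13 mm farther back than shut.
Start: joints at [-1.295, 0.241, 0.005, 1.335, 0, 1.571], TCP at [0.136, -0.481, 0.231] pointing down, gripper open.
Joint ranges: [-2.72, 2.72], [-1.05, 1.87], [-1.09, 1.28], [-1.99, 2.15], [-1.42, 1.44], [-3.14, 3.14]. Speed limits (rad/s): [2.79, 2.79, 3.14, 3.14, 3.14, 3.14].

### API

Orientations are given as a unit quaternion [x, y, z, w].
In Python, from workcell import bot, vision, workorder gives the robot as it stands.
- The arm moves only by the shell command python3 -m creep 'ROWS' [OPENING]. ROWS is JSON, a list of rows, each a list of 2 entries, a list of its own where there are three numbers: the shift along the tool's x, y, z in mm, then the turn, a rotation vector about the tool's x, y, z in rad. In form: [[[dx, dy, dz], [wx, wy, wz]], ...]. A call has 1 to 12 rows; each row shifts and turns the commanded pose from where the row before left it, along the tool's axes as they then stand; what a row does not reach is not made up. A row lasts 1/8 s, in which the tool goes at most 62.5 mm and 10.7 degrees, less where a joint would pass 70% of its speed; a pose out of reach is approached as far as the arm can. A call is refused whole if a number of a shift passes 62.5 or a number of a turn 0.188, either way. A call with a gripper value outside its range is refused whole. OPENING is the finger opening in mm, from 0 to 85.4, set as the call begins (- or left out, the last holds). The fingers move at their own pace and stop on an object; the grip force is fixed at half the most. Time passes only in rows, so rows that do not move let the fingers close. It gives the time, the measured TCP pose, the force, the opening and the grip force at its end, in the units of the state.
- bot.get_obs(): the state, without advancing time (a new reading comes with each control period).
- vision.camera(name): name is "scene" or "side" or "wrist"; returns a dict with "image" (384x512x3 uint8, blue, green, red), "z_map" (384x512 float32, m along the optical axis (not along the pixel's ray), 0 where there is no reading), "K" (3x3 intrinsics, pixels), "rvec" (rotation vector, rad) and "tvec" (3), from world to camera coordinates, as OpenCV has them; the wrist camera has in their place "tool_from_camera" (4x4, takes a point from camera to tool coordinates, whose origin is the TCP and whose axes are the flange's). Camera axes: x right, y down, z forward; pixel columns grow to the right and rows downward; lengths in m; the calibration is good to about 2 mm. The wrist camera is an equidistant fisheye: a pixel r from the principal point sees the ray r / f radians off the axis. A picture is of the moment at which its call begins: read the wrist's pose just before it.
- workorder.job_done(): hands the job in; it is judged then, once.
Trained networks look in a picture, given as the dict that the camera call returned (one of the last four; its "shot" number tells which), for a name from the list of things; names that differ only in an ending like _2 or _b are one class to them, and where a whole thing is asked for, a point or a joint stands for the part that bears it (a point fixed in the world has none). Each returns a list of dicts, best first, with "score" (0 to 1); they miss things now and then, are a little off and sometimes report something else, mostly with a low value. They report only what shows in the picture. A call takes as long as a camera call. They do not tell look-alikes from the thing itself.
- vision.spot_in(picture, query): "position" ([column, row] in pixels, amid what is visible of it).
- vision.place_of(picture, query): "position" ([column, row] in pixels: a listed point, or the origin of a listed thing).
The state is a dict: "clock": time; "joint_pos": joint angles; "joint_vel": joint speeds; "tau": joint torques, N m; "eef_pos": TCP position; "tool_rot": TCP orientation; "ft_force": force on the tool from outside, world axes, zero at the start; "ft_torque": the same for the moment, N m; "grip_width": finger opening in m; "grasp_force": force on a finger pad.
Only numpy, scipy, OpenCV 4.12 (cv2) and the standard library are available. Lean on these libraries where they do the work, as an engineer would, in place of code of your own. Each camera call takes 0.05 s, during which the arm holds its last target. There are 200 camera calls.

### The job

The cable duct on this laboratory bench is being closed up: pick up the loose aluminium lid, set it over the open part of the duct and slide its end under the lapped joint cover until it butts against the lid already fitted there, without lifting the cover. Then push the lid down flat onto the duct along its whole length, against the springy contact inside, and finish while still holding it pressed flat, ready for the screws. Leave the other things on the bench where they are.

Things in the scene. Friction and masses are not known exactly. Their poses are not given: they have to be found in the camera images.
- lid_center (a point): The loose aluminium lid, an inverted U 220 mm long (its y), 50 mm wide (x), 14 mm high (z up), walls 3 mm, about 130 g, the same either way round; starts flat on the bench, flanges down, nearer the robot than the duct. Point: its middle, 7 mm above the flanges' lower edge. Flanges 44 mm apart inside, 11 mm below the top plate's underside. Can be pinched across its width.
- lid_end_a (a point): Middle of the lid's +y end, on the underside of its top plate (110 mm along +y and 4 mm above lid_center). It lies level with the duct's rims when that end is down.
- lid_end_b (a point): The same point at the lid's -y end.
- duct: Cable duct fixed on the bench: aluminium U-channel 37 mm wide (x), along its y; origin on the bench, z up. Rims 34 mm high. Open from its free end (y -200 mm, nothing beyond it) to y 22, where a fitted lid (top 37 mm high) runs to y 120, then a white socket box 86 x 100 x 62 mm. The loose lid straddles it with 3.5 mm play each side and slides to +y; home, lid_center is at y -89, z 30 mm.
- stop (a point): Middle of the end face of the fitted lid, at rim height (duct frame 0, 22, 34 mm): the loose lid's leading end comes to this point. Axes as the duct's.
- cover_edge (a point): Joint cover: steel strap 50 mm wide, 2 mm thick, screwed down 57 mm further along +y, lapping over the joint. Point: underside of the strap where its upturned lip begins (duct frame y -9 mm), 7 mm above the rims, so a lid on the rims has 4 mm of air above its 3 mm top plate. The lip goes on 11 mm towards the free end, rising 6 mm.
- cover (a joint): How far the joint cover is bent up about its screws, rad: 0 lying as it should, growing as its free edge is lifted; it springs back (about 0.4 N at the lip for each mm of lift).
- leaf_tip (a point): Top of the earthing contact, a sprung copper leaf 14 mm wide inside the duct near its free end (duct frame y -146 mm). Left alone it stands 6 mm above the rims; it gives way downwards, pushing up with about 2 N there and 5 N when level with the rims. A lid that is not held down stands up about 8 mm at its outer end.
- tube_rack: Bystander: magenta rack with two blue-capped 50 ml tubes, 70 x 170 x 112 mm high. Origin at the middle of its underside.
- tube_block: Bystander: yellow microtube block, 85 x 125 x 28 mm. Origin at the middle of its underside.
- tip_box: Bystander: green pipette-tip box with clear lid, 87 x 124 x 65 mm high. Origin at the middle of its underside.
- screwdriver: Bystander: screwdriver 190 mm long lying on the bench along its x axis.
Not all that is in view belongs to the job. Of the things like the part that bears lid_center, leave any that is green; of the rest the larger one is meant.

How it is judged:
By the outcome, as a careful person would: the job done as asked, in the order asked, and still so for the second after the job is handed in, while the arm keeps its last pose, push and grip.
It also fails if it takes over 38 s, if anything falls off the work surface, if the arm or the gripper's body presses on something with over 40 N, if the wrist force passes 120 N, or if a joint passes its speed limit or range.

## Working session

There is one attempt and no reset: what is moved stays moved. The work goes in short steps, Python scripts to look and compute and a shell command to move; the robot and the scene stay as the last step left them, time stands still between calls to the robot, and variables do not carry over. Pictures are saved under pics/ and viewed, at most 10 in all, crops included, and the job is handed in when it is done.

```bash
mkdir -p pics; ls; cat > h.py <<'E'
import numpy as np, cv2
from scipy.spatial.transform import Rotation as R
from workcell import bot, vision, workorder
def w(pic,uv,win=0):
    u,v=int(round(uv[0])),int(round(uv[1])); z=pic["z_map"][v,u]
    K=pic["K"]; c=np.array([(uv[0]-K[0,2])/K[0,0],(uv[1]-K[1,2])/K[1,1],1])*z
    M=cv2.Rodrigues(np.array(pic["rvec"]))[0]
    return M.T@(c-np.array(pic["tvec"]).ravel())
def cloud(pic):
    z=pic["z_map"];K=pic["K"];v,u=np.mgrid[:384,:512]
    c=np.stack([(u-K[0,2])/K[0,0]*z,(v-K[1,2])/K[1,1]*z,z],-1)
    M=cv2.Rodrigues(np.array(pic["rvec"]))[0]
    P=(c-np.array(pic["tvec"]).ravel())@M; P[z==0]=np.nan
    return P
E
python3 - <<'E'
from h import *
ims=[]
for n in ("scene","side"):
    p=vision.camera(n); ims.append(p["image"]); np.save(f"{n}_P.npy",cloud(p)); cv2.imwrite(f"{n}.png",p["image"])
    for q in ("lid_center","lid_end_a","duct","stop","cover_edge","leaf_tip","tube_rack","tube_block","tip_box","screwdriver"):
        for d in vision.place_of(p,q)[:4]:
            print(n,q,round(d["score"],2),np.round(d["position"]),np.round(w(p,d["position"]),3))
cv2.imwrite("pics/a.png",cv2.resize(ims[0],(800,600)));cv2.imwrite("pics/b.png",cv2.resize(ims[1],(800,600)))
print(bot.get_obs())
E
```

```text
pics
scene lid_center 0.94 [282. 125.] [0.233 0.339 0.014]
scene lid_center 0.92 [303. 266.] [ 0.82  -0.016  0.005]
scene lid_center 0.72 [238. 187.] [0.442 0.002 0.015]
scene lid_center 0.59 [148. 217.] [ 0.382 -0.306  0.001]
scene lid_end_a 0.79 [266. 176.] [ 0.431  0.121 -0.001]
scene lid_end_a 0.79 [308. 290.] [ 0.887 -0.051 -0.001]
scene lid_end_a 0.75 [266. 136.] [0.243 0.251 0.003]
scene lid_end_a 0.71 [298. 108.] [ 0.154  0.48  -0.001]
scene duct 0.81 [287. 218.] [0.658 0.046 0.024]
scene stop 0.58 [293. 206.] [0.642 0.082 0.044]
scene stop 0.5 [246. 226.] [ 0.621 -0.082  0.038]
scene cover_edge 0.83 [286. 212.] [0.65  0.047 0.043]
scene cover_edge 0.69 [295. 207.] [0.644 0.087 0.04 ]
scene leaf_tip 0.5 [248. 226.] [ 0.615 -0.072  0.022]
scene tube_rack 0.98 [306. 145.] [0.419 0.31  0.044]
scene tube_block 0.81 [367. 164.] [0.61  0.43  0.029]
scene tip_box 0.8 [128. 277.] [ 0.606 -0.452  0.049]
scene screwdriver 0.65 [149. 218.] [ 0.385 -0.304 -0.003]
side lid_center 0.78 [279. 210.] [0.44  0.007 0.016]
side lid_center 0.75 [148. 195.] [ 0.814 -0.017  0.011]
side lid_center 0
[... 733 characters left out ...]
': array([-1.29501199e+00,  2.40600964e-01,  4.97514307e-03,  1.33519254e+00,
       -3.20643923e-05,  1.57080563e+00]), 'joint_vel': array([ 2.15349583e-05,  6.44649246e-04, -6.71191574e-05, -1.37241209e-04,
       -2.63360394e-04, -6.47838956e-04]), 'tau': array([-8.71203774e-04, -3.72220516e+01,  2.52696115e+01,  1.16310563e-03,
        7.47722106e-05,  3.93270142e-06]), 'eef_pos': array([ 0.13613886, -0.48109931,  0.23129648]), 'tool_rot': array([ 9.90508569e-01,  1.37450991e-01, -1.73942860e-05, -8.70776356e-06]), 'ft_force': array([-0.52234886,  1.27691403, -0.06344879]), 'ft_torque': array([-0.01856414, -0.01676552, -0.04028512]), 'grasp_force': 0.0, 'grip_width': 0.08512390969016502}
```

View pics/a.png

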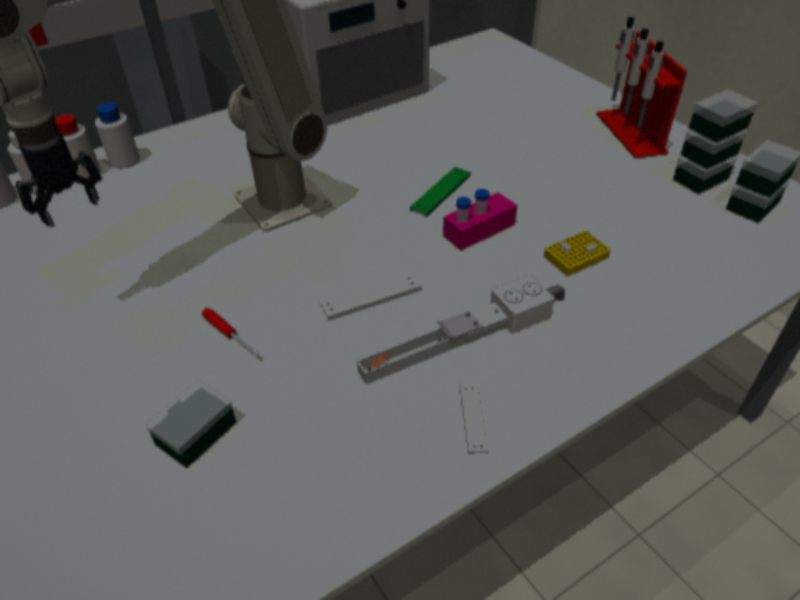

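View pics/b.png

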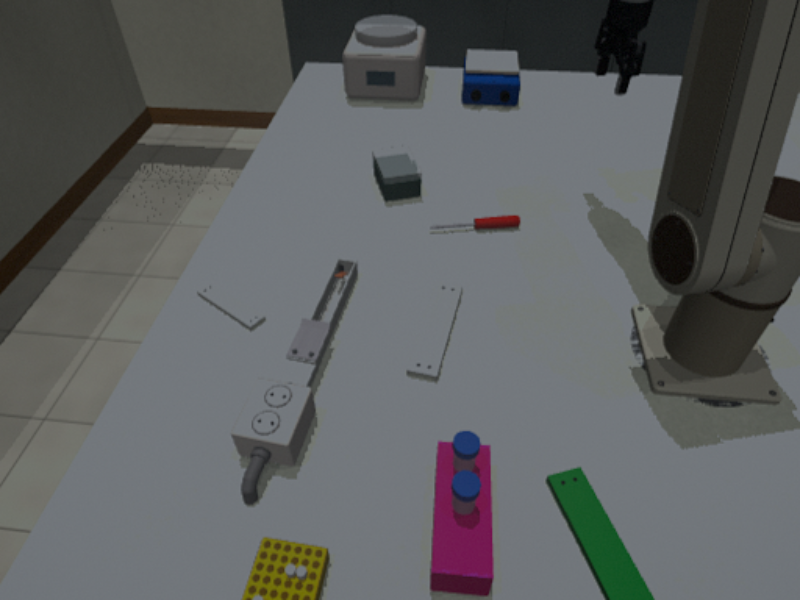

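The pictures show three lid-like parts (scene pixels): green (282,125), small aluminium (303,266) beyond the duct, and long aluminium (238,187) between robot and duct. The last is meant: not green, and the larger of the remaining two. The leaf is near (241,230), the cover near (293,208) and the socket box at +y.

```bash
python3 - <<'E'
from h import *
a=cv2.imread("scene.png");b=cv2.imread("side.png")
A=cv2.resize(a[160:260,190:360],(800,470),interpolation=2);cv2.imwrite("pics/c.png",A)
cv2.imwrite("pics/d.png",cv2.resize(b[150:300,120:320],(800,600),interpolation=2))
for n in("scene","side"):
    P=np.load(n+"_P.npy").reshape(-1,3)
    def box(x0,x1,y0,y1,z0,z1):
        return P[(P[:,0]>x0)&(P[:,0]<x1)&(P[:,1]>y0)&(P[:,1]<y1)&(P[:,2]>z0)&(P[:,2]<z1)]
    for nm,bx in (("lid",(.36,.52,-.16,.17,.009,.025)),("small",(.72,.92,-.15,.08,.008,.025)),("ducttop",(.55,.75,-.17,.13,.026,.045)),("box",(.55,.8,.1,.35,.05,.075))):
        Q=box(*bx)
        if len(Q)<9: print(n,nm,len(Q)); continue
        (c,s,an)=cv2.minAreaRect((Q[:,:2]*1000).astype(np.float32)); d=np.linalg.svd(Q[:,:2]-Q[:,:2].mean(0),full_matrices=False)[2][0]
        print(n,nm,len(Q),np.round(c),np.round(s),round(an,1),"pca yaw-of-y",round(np.degrees(np.arctan2(-d[0]*np.sign(d[1]),abs(d[1]))),1),"mean",np.round(Q.mean(0),3),"z med",round(np.median(Q[:,2]),4))
    F=box(.3,.55,-.3,.3,-.02,.008);print("bench z",np.median(F[:,2]),F[:,2].std())
E
```

```text
scene lid 701 [436. -33.] [280.  77.] 74.4 pca yaw-of-y -9.4 mean [ 0.443 -0.006  0.014] z med 0.0134
scene small 371 [822. -20.] [ 34. 151.] 59.0 pca yaw-of-y 59.1 mean [ 0.824 -0.022  0.01 ] z med 0.0096
scene ducttop 631 [634.  -3.] [273.  55.] 82.3 pca yaw-of-y -7.2 mean [0.641 0.016 0.036] z med 0.035
scene box 655 [663. 229.] [105.  88.] 84.3 pca yaw-of-y -6.4 mean [0.667 0.225 0.061] z med 0.0613
bench z -0.00021110544653584753 0.002293358020914708
side lid 1133 [441.  -2.] [223.  50.] 81.1 pca yaw-of-y -8.9 mean [0.442 0.008 0.014] z med 0.0144
side small 416 [820. -18.] [ 36. 150.] 58.5 pca yaw-of-y 58.5 mean [ 0.819 -0.017  0.01 ] z med 0.0099
side ducttop 727 [637.  -3.] [269.  51.] 84.7 pca yaw-of-y -5.7 mean [0.64  0.044 0.039] z med 0.0414
side box 1583 [660. 232.] [101.  86.] 83.3 pca yaw-of-y -7.5 mean [0.658 0.238 0.062] z med 0.0625
bench z 0.0004560784780086726 0.0013097142438186305
```

View pics/c.png

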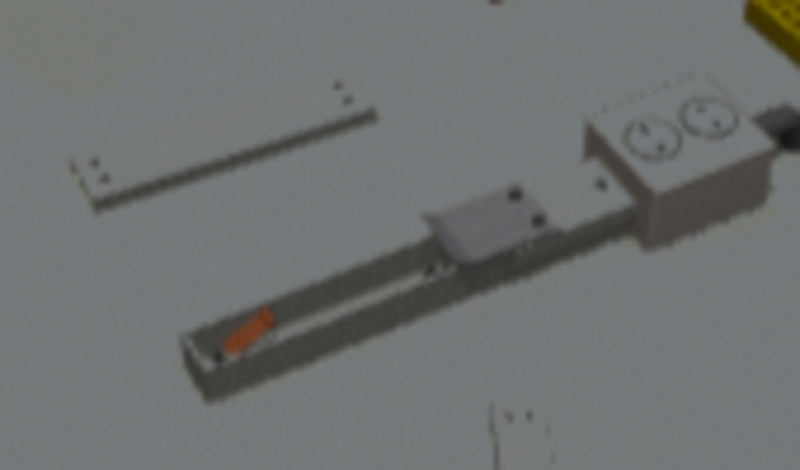

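The crop confirms it: one long light aluminium lid with two screw holes at each end, the cover lapped over the joint towards the socket box, and the orange leaf near the free end.

```bash
python3 -m creep '[[[46,-39.7,0],[0,0,0]],[[46,-39.7,0],[0,0,0]],[[46,-39.7,0],[0,0,0]],[[46,-39.7,0],[0,0,0]],[[46,-39.7,0],[0,0,0]],[[46,-39.7,0],[0,0,0]],[[46,-39.7,0],[0,0,0]],[[46,-39.7,0],[0,0,0]],[[46,-39.7,0],[0,0,0]],[[0,0,0],[0,0,-0.18]],[[0,0,0],[0,0,-0.18]],[[0,0,0],[0,0,-0.18]]]' 85
python3 -m creep '[[[0,0,0],[0,0,-0.18]],[[0,0,0],[0,0,-0.18]],[[0,0,0],[0,0,-0.18]],[[0,0,0],[0,0,-0.06]],[[0,0,0],[0,0,0]],[[0,0,0],[0,0,0]]]' 85
cat >> h.py <<'E'
def wcloud():
    o=bot.get_obs(); p=vision.camera("wrist"); z=p["z_map"];K=p["K"];v,u=np.mgrid[:384,:512]
    a=(u-K[0,2])/K[0,0];b=(v-K[1,2])/K[1,1];r=np.hypot(a,b)+1e-9;t=np.tan(np.minimum(r,1.5))/r
    c=np.stack([a*t*z,b*t*z,z,np.ones_like(z)],-1)@np.array(p["tool_from_camera"]).T
    P=R.from_quat(o["tool_rot"]).apply(c[...,:3].reshape(-1,3)).reshape(384,512,3)+o["eef_pos"]
    P[(z==0)|(r>1.4)]=np.nan
    return o,p,P
E
python3 - <<'E'
from h import *
o,p,P=wcloud();print(o["clock"],o["eef_pos"],o["tool_rot"],o["joint_pos"])
np.savez("w1.npz",P=P,im=p["image"]);cv2.imwrite("pics/e.png",cv2.resize(p["image"],(800,600)))
for q in("lid_center","lid_end_a","leaf_tip","cover_edge","stop","duct"):
    for d in vision.place_of(p,q)[:3]:
        c=d["position"];print(q,round(d["score"],2),np.round(c),np.round(P[int(c[1]),int(c[0])],3))
E
```

```text
clock: 2.6
eef_pos: [0.4373, -0.0241, 0.2313]
tool_rot: [0.917, 0.4, -0.0, -0.0]
ft_force: [0.1, -0.2, -0.1]
grip_width: 0.0852
grasp_force: 0.0
clock: 3.35
eef_pos: [0.4372, -0.0246, 0.2313]
tool_rot: [0.76, 0.65, 0.0, -0.0]
ft_force: [0.2, -0.1, 0.2]
grip_width: 0.0852
grasp_force: 0.0
3.35 [ 0.43720345 -0.02457582  0.23132668] [ 7.60031587e-01  6.49886132e-01  3.19714236e-05 -3.12005001e-07] [-5.61832759e-02  1.17715995e-01 -1.46149125e-01  1.30688545e+00
  4.46697387e-05  1.67054016e+00]
lid_center 0.85 [253. 152.] [ 0.44  -0.005  0.013]
lid_center 0.66 [492. 132.] [ 0.814 -0.016  0.009]
lid_end_a 0.8 [464. 111.] [0.76  0.018 0.   ]
lid_end_a 0.75 [253. 235.] [ 0.422 -0.119  0.001]
lid_end_a 0.7 [255.  64.] [0.459 0.1   0.015]
leaf_tip 0.62 [408. 194.] [ 0.629 -0.082  0.039]
cover_edge 0.92 [414.  87.] [0.644 0.055 0.044]
stop 0.61 [410.  67.] [0.643 0.079 0.043]
duct 0.97 [399.  85.] [0.625 0.057 0.043]
```

View pics/e.png

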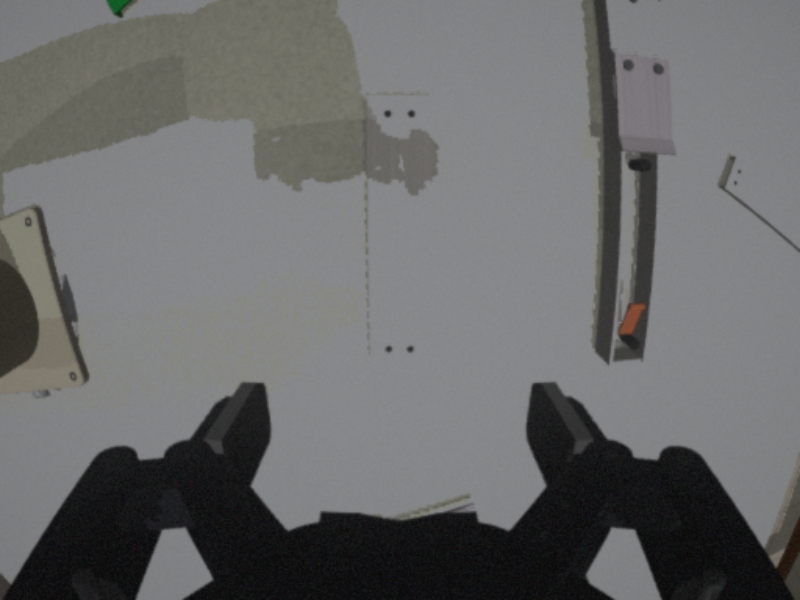

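The wrist view shows the lid aligned with the tool at about (253,150), the leaf at (403,203) and the cover at (412,67), in raw pixels. Next I fit the lid and duct from the depth.

```bash
python3 - <<'E'
from h import *
P=np.load("w1.npz")["P"].reshape(-1,3);P=P[np.isfinite(P).all(1)]
def box(x0,x1,y0,y1,z0,z1): return P[(P[:,0]>x0)&(P[:,0]<x1)&(P[:,1]>y0)&(P[:,1]<y1)&(P[:,2]>z0)&(P[:,2]<z1)]
def edges(Q,yaw,nm):
    for k in range(3):
        e=np.array([-np.sin(yaw),np.cos(yaw)]);n=np.array([np.cos(yaw),np.sin(yaw)])
        s=Q[:,:2]@e;t=Q[:,:2]@n
        b=np.arange(s.min()+.01,s.max()-.01,.008);L=[];H=[];C=[]
        for x in b:
            m=(s>=x)&(s<x+.008)
            if m.sum()<6: continue
            L.append(np.percentile(t[m],3));H.append(np.percentile(t[m],97));C.append(x+.004)
        C=np.array(C);mid=(np.array(L)+np.array(H))/2
        f=np.polyfit(C,mid,1);r=mid-np.polyval(f,C);g=abs(r)<2*r.std()+1e-4;f=np.polyfit(C[g],mid[g],1)
        yaw-=np.arctan(f[0])
    s0=(np.percentile(s,.3)+np.percentile(s,99.7))/2
    c=n*np.polyval(f,s0)+e*s0
    print(nm,len(Q),"yaw",round(np.degrees(yaw),2),"len",round(np.ptp(np.percentile(s,[.3,99.7])),4),"w",round(np.median(np.array(H)-np.array(L)),4),"centre",np.round(c,4),"z",round(np.median(Q[:,2]),4), "ends",np.round(c-e*np.ptp(s)/2,4))
    return yaw
edges(box(.38,.51,-.14,.14,.009,.03),np.radians(-9),"lid")
y=edges(box(.57,.7,-.18,.03,.012,.05),np.radians(-7),"ductopen")
edges(box(.57,.7,-.18,.02,.028,.045),np.radians(-7),"rims")
edges(box(.57,.7,.03,.1,.037,.06),np.radians(-7),"cover")
for a in(.042,.0405,.0395):
    C=box(.57,.72,.02,.14,a,.06);print(a,len(C))
for n in ("scene","side"):
    P=np.load(n+"_P.npy").reshape(-1,3);P=P[np.isfinite(P).all(1)]
    edges(box(.38,.5,-.14,.14,.009,.03),np.radians(-9),n+"lid"); edges(box(.57,.7,-.18,.03,.028,.045),np.radians(-7),n+"rims");edges(box(.57,.75,.15,.3,.052,.075),np.radians(-7),n+"box")
E
```

```text
lid 7041 yaw -9.05 len 0.2183 w 0.0466 centre [ 0.4432 -0.0037] z 0.0138 ends [ 0.426  -0.1122]
ductopen 2736 yaw -6.21 len 0.1689 w 0.0365 centre [ 0.6321 -0.0536] z 0.027 ends [ 0.6229 -0.1383]
rims 1173 yaw -6.28 len 0.1596 w 0.037 centre [ 0.6318 -0.0589] z 0.0334 ends [ 0.623 -0.139]
cover 1683 yaw -5.76 len 0.0608 w 0.0476 centre [0.6459 0.0709] z 0.0433 ends [0.6428 0.0399]
0.042 2023
0.0405 2205
0.0395 2234
scenelid 700 yaw -9.35 len 0.2193 w 0.0478 centre [ 0.443  -0.0041] z 0.0134 ends [ 0.4251 -0.1132]
scenerims 247 yaw -5.21 len 0.1682 w 0.0376 centre [ 0.6321 -0.055 ] z 0.0322 ends [ 0.624  -0.1401]
scenebox 633 yaw -6.82 len 0.1024 w 0.0804 centre [0.6645 0.2293] z 0.0615 ends [0.6582 0.1779]
sidelid 1133 yaw -8.96 len 0.2198 w 0.0466 centre [ 0.4406 -0.0022] z 0.0144 ends [ 0.4232 -0.1121]
siderims 199 yaw -6.15 len 0.1654 w 0.0359 centre [ 0.6298 -0.0542] z 0.0333 ends [ 0.6209 -0.1365]
sidebox 1558 yaw -6.39 len 0.0993 w 0.0805 centre [0.6588 0.2327] z 0.0625 ends [0.6532 0.1822]
```

```bash
python3 -m creep '[[[-3.3,1.9,0],[0,0,0]],[[0,0,58],[0,0,0]],[[0,0,58],[0,0,0]],[[0,0,50],[0,0,0]],[[0,0,30],[0,0,0]],[[0,0,20],[0,0,0]],[[0,0,10],[0,0,0]],[[0,0,5],[0,0,0]],[[0,0,0],[0,0,0]]]' 66
python3 -m creep '[[[0,0,0],[0,0,0]],[[0,0,0],[0,0,0]],[[0,0,0],[0,0,0]],[[0,0,0],[0,0,0]]]' 40
```

```text
clock: 4.82
eef_pos: [0.439, -0.0282, 0.0006]
tool_rot: [0.76, 0.65, 0.0, 0.0]
ft_force: [0.3, 0.3, 0.0]
grip_width: 0.0663
grasp_force: 0.0
clock: 5.32
eef_pos: [0.4394, -0.0282, 0.0014]
tool_rot: [0.76, 0.65, 0.001, 0.001]
ft_force: [-0.9, -0.2, 5.6]
grip_width: 0.0481
grasp_force: 62.4
```

```bash
python3 -m creep '[[[0,0,-10],[0,0,0]],[[0,0,-30],[0,0,0]],[[0,0,-40],[0,0,0]],[[-9,40,0],[0,0,0]],[[-9,40,0],[0,0,0]],[[-9,40,0],[0,0,0]],[[-9,40,0],[0,0,0]],[[-9.8,37,0],[0,0,0]],[[0,0,0],[0,0,-0.046]],[[0,0,0],[0,0,0]],[[0,0,0],[0,0,0]]]'
python3 - <<'E'
from h import *
o,p,P=wcloud();print(o["eef_pos"],o["tool_rot"],o["ft_force"],o["ft_torque"])
cv2.imwrite("pics/f.png",cv2.resize(p["image"],(800,600)))
P=P.reshape(-1,3);T=R.from_quat(o["tool_rot"]).inv().apply(P-o["eef_pos"])*1000
# lid top in tool frame
m=(abs(T[:,0])<150)&(abs(T[:,1])<22)&(T[:,2]<0)&(T[:,2]>-30)
Q=T[m];print("lid x range",np.nanpercentile(Q[:,0],[1,99]))
for a in range(-100,150,20):
    k=Q[abs(Q[:,0]-a)<10]
    if len(k)>20:
        kk=k[:,1];print(a,len(k),"z",np.round(np.median(k[:,2]),1))
s=vision.camera("side");np.save("side2.npy",cloud(s));cv2.imwrite("pics/g.png",cv2.resize(s["image"][130:280,130:330],(800,600),interpolation=2))
E
```

```text
clock: 6.7
eef_pos: [0.6256, -0.1036, 0.0804]
tool_rot: [0.745, 0.667, -0.0, -0.0]
ft_force: [-0.2, -0.7, -1.9]
grip_width: 0.0482
grasp_force: 62.5
[ 0.62558602 -0.10357509  0.08039581] [ 7.44720329e-01  6.67376600e-01 -1.96762368e-04 -2.58575713e-04] [-0.18061625 -0.66993912 -1.85997423] [-0.03984018 -0.00140301 -0.01110752]
lid x range [-43.20225336 122.16597293]
-40 1685 z -12.4
-20 2475 z -12.4
0 3021 z -12.3
20 3583 z -12.3
40 4088 z -12.2
60 4448 z -12.1
80 4576 z -12.1
100 4394 z -12.0
120 2810 z -11.9
```

View pics/f.png

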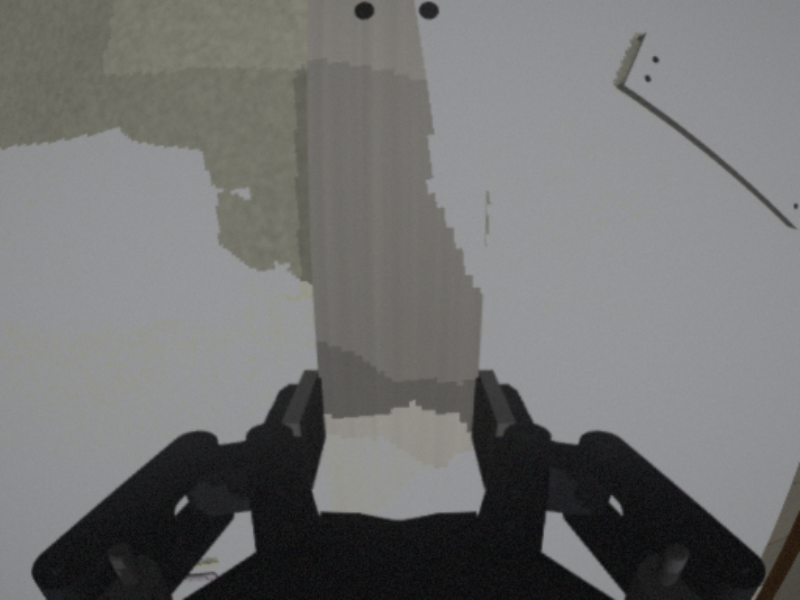

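View pics/g.png

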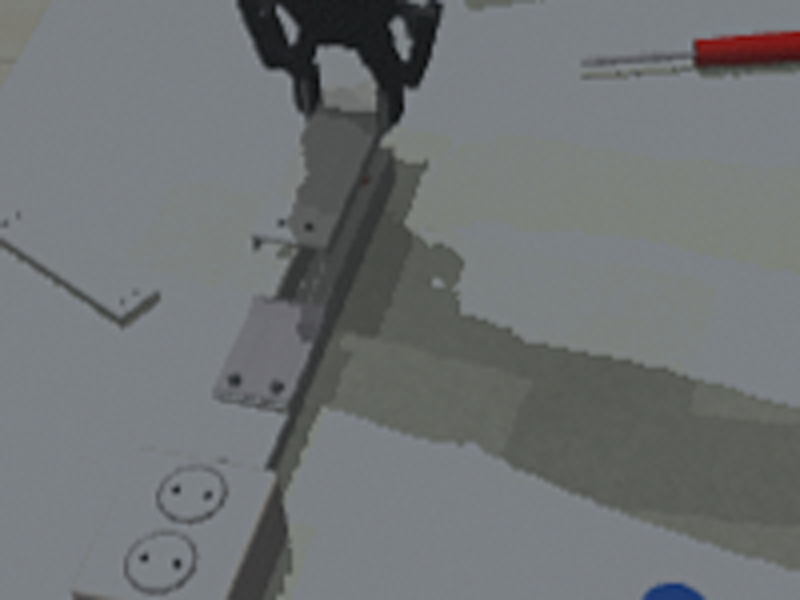

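The lid is level and centred in the fingers (its top is 12.2 mm above the TCP) and over the duct, with the nose about 10 mm short of the lip. I lower it to straddle the rims.

```bash
python3 -m creep '[[[0,1.3,20],[0,0,0]],[[0,0,15],[0,0,0]],[[0,0,8],[0,0,0]],[[0,0,5],[0,0,0]],[[0,0,2],[0,0,0]],[[0,0,0],[0,0,0]],[[0,0,0],[0,0,0]]]'
```

```text
clock: 7.68
eef_pos: [0.6279, -0.104, 0.0308]
tool_rot: [0.745, 0.668, 0.0, 0.0]
ft_force: [-0.3, -0.5, -2.4]
grip_width: 0.048
grasp_force: 62.5
```

```bash
python3 -m creep '[[[0,-0.7,0],[0,-0.012,0]],[[0,0,2],[0,0,0]],[[0,0,1.5],[0,0,0]],[[0,0,0],[0,0,0]],[[0,0,0],[0,0,0]]]'
python3 - <<'E'
from h import *
s=vision.camera("side");cv2.imwrite("pics/i.png",cv2.resize(s["image"][150:270,140:300],(800,600),interpolation=2))
o,p,P=wcloud();P=P.reshape(-1,3);d=P-[.645,.060,0];X=d@[.994,-.1097,0]*1e3;Y=d@[.1097,.994,0]*1e3;Z=P[:,2]*1e3
print(o["eef_pos"],o["ft_force"],o["ft_torque"])
for a in range(-150,130,10):
    k=(abs(Y-a)<5)&(abs(X)<35)&(Z>28)
    if k.sum()>20: print(a,"z",np.round(np.median(Z[k&(abs(X)<15)]),1),"x",np.round(np.percentile(X[k],[2,98]),1))
E
```

```text
clock: 8.3
eef_pos: [0.6274, -0.1033, 0.0274]
tool_rot: [0.744, 0.668, -0.004, 0.004]
ft_force: [1.1, 3.6, 4.4]
grip_width: 0.0482
grasp_force: 63.1
[ 0.62735247 -0.10349452  0.02730358] [0.3774886  3.4086093  3.56062902] [ 0.94073755 -0.15461485  0.01583547]
-150 z 109.8 x [-30.6  32.5]
-140 z 121.0 x [-20.7  24. ]
-130 z 39.4 x [-22.2  25.7]
-120 z 39.3 x [-22.4  25.4]
-110 z 39.2 x [-22.5  25.5]
-100 z 39.1 x [-22.5  25.4]
-90 z 39.1 x [-22.5  25.4]
-80 z 39.0 x [-22.7  25.3]
-70 z 38.9 x [-22.7  25.3]
-60 z 38.8 x [-22.7  25.3]
-50 z 38.8 x [-22.7  25.1]
-40 z 38.8 x [-23.   25.2]
```

View pics/i.png

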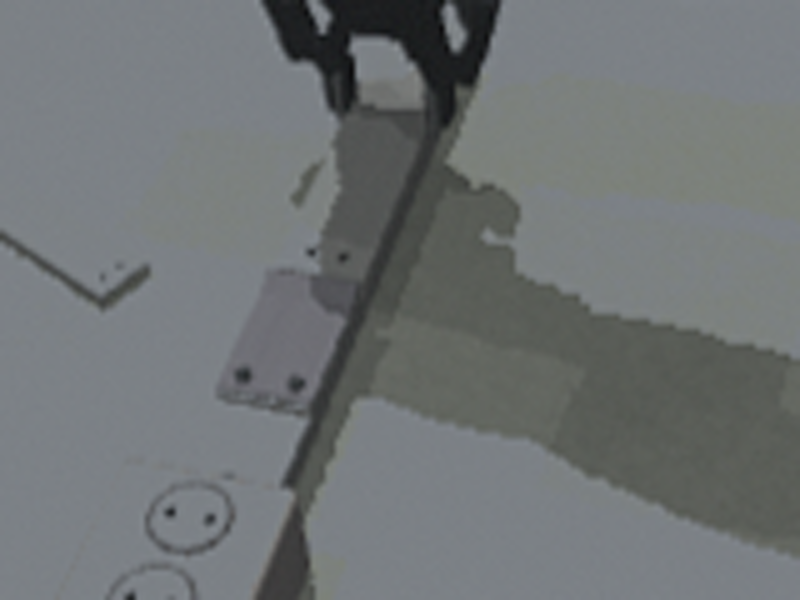

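```bash
python3 -m creep '[[[4,-1,0.7],[0,0,0]],[[5,0,0],[0,0,0]],[[5,0,0],[0,0,0]],[[5,0,0],[0,0,0]],[[5,0,0],[0,0,0]],[[0,0,0],[0,0,0]]]'
python3 - <<'E'
from h import *
s=vision.camera("side");P=cloud(s).reshape(-1,3)
cv2.imwrite("pics/j.png",cv2.resize(s["image"][150:270,140:300],(800,600),interpolation=2))
P0=np.load("side_P.npy").reshape(-1,3)
for nm,P in(("now",P),("before",P0)):
    d=P-[.645,.060,0];X=d@[.994,-.1097,0]*1e3;Y=d@[.1097,.994,0]*1e3;Z=P[:,2]*1e3
    print(nm,[(a,int((k:=(abs(Y-a)<4)&(abs(X)<20)&(Z>30)).sum()),round(float(np.median(Z[k])),1)) for a in range(-60,60,8) if ((abs(Y-a)<4)&(abs(X)<20)&(Z>30)).sum()>5])
E
```

```text
clock: 9.15
eef_pos: [0.6284, -0.079, 0.0258]
tool_rot: [0.744, 0.668, -0.004, 0.004]
ft_force: [-0.5, -0.5, 3.2]
grip_width: 0.0484
grasp_force: 63.0
now [(-60, 31, 37.7), (-52, 33, 37.9), (-44, 28, 37.5), (-36, 33, 37.9), (-28, 17, 38.1), (-20, 10, 47.8), (-12, 48, 47.0), (-4, 40, 43.6), (4, 35, 43.3), (12, 35, 43.5), (20, 37, 43.7), (28, 37, 43.4), (36, 37, 43.4), (44, 32, 43.9), (52, 46, 44.1)]
before [(-52, 6, 33.7), (-44, 8, 35.2), (-20, 12, 48.4), (-12, 47, 46.4), (-4, 37, 43.6), (4, 35, 43.5), (12, 38, 43.9), (20, 39, 43.1), (28, 33, 43.4), (36, 39, 43.3), (44, 39, 43.7), (52, 40, 44.1)]
```

View pics/j.png

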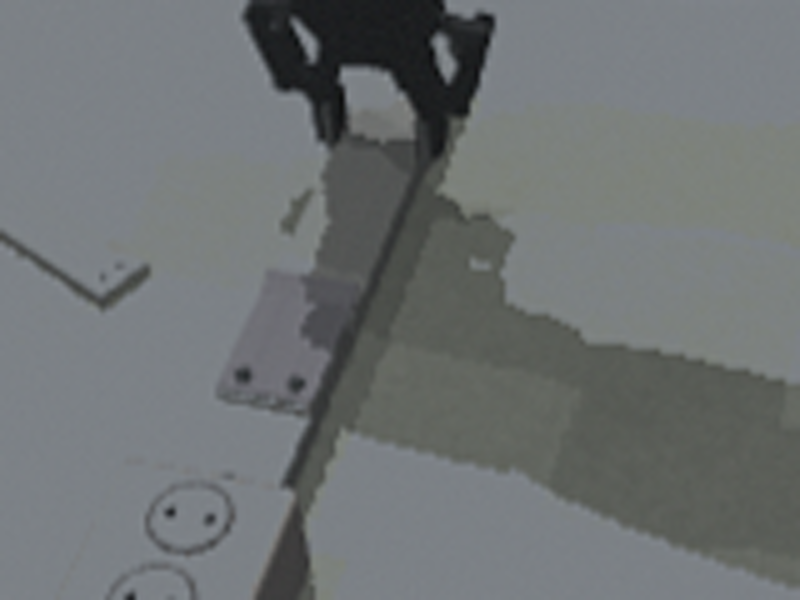

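The nose is under the lip and the cover height hasn't changed. I continue to the butt joint.

```bash
python3 -m creep '[[[5,0,0],[0,0,0]],[[5,0,0],[0,0,0]],[[5,0,0],[0,0,0]],[[4,0,0],[0,0,0]],[[3,0,0],[0,0,0]],[[0,0,0],[0,0,0]],[[0,0,0],[0,0,0]]]'
python3 -m creep '[[[1.5,0,0],[0,0,0]],[[1.5,0,0],[0,0,0]],[[0,0,0],[0,0,0]],[[0,0,0],[0,0,0]]]'
```

```text
clock: 10.07
eef_pos: [0.6309, -0.0574, 0.0257]
tool_rot: [0.744, 0.668, -0.004, 0.004]
ft_force: [-0.4, 0.4, 3.2]
grip_width: 0.0481
grasp_force: 63.0
clock: 10.58
eef_pos: [0.6311, -0.0553, 0.0255]
tool_rot: [0.745, 0.667, -0.004, 0.004]
ft_force: [-0.5, -2.1, 3.0]
grip_width: 0.0483
grasp_force: 63.0
```

```bash
python3 -m creep '[[[1,0,0],[0,0,0]],[[1,0,0],[0,0,0]],[[0,0,0],[0,0,0]],[[0,0,0],[0,0,0]]]'
python3 -m creep '[[[1,0,0],[0,0,0]],[[1,0,0],[0,0,0]],[[0,0,0],[0,0,0]],[[0,0,0],[0,0,0]]]'
```

```text
clock: 11.08
eef_pos: [0.6313, -0.0529, 0.0255]
tool_rot: [0.745, 0.668, -0.004, 0.004]
ft_force: [-0.3, -2.3, 2.5]
grip_width: 0.0482
grasp_force: 63.0
clock: 11.58
eef_pos: [0.6315, -0.0511, 0.0255]
tool_rot: [0.745, 0.668, -0.004, 0.004]
ft_force: [-0.2, -2.8, 3.3]
grip_width: 0.0484
grasp_force: 63.1
```

```bash
python3 -m creep '[[[1,0,0],[0,0,0]],[[1,0,0],[0,0,0]],[[0,0,0],[0,0,0]],[[0,0,0],[0,0,0]]]'
python3 -m creep '[[[1,0,0],[0,0,0]],[[1,0,0],[0,0,0]],[[0,0,0],[0,0,0]],[[0,0,0],[0,0,0]]]'
python3 - <<'E'
from h import *
s=vision.camera("side");P=cloud(s).reshape(-1,3)
for P in (P,cloud(vision.camera("scene")).reshape(-1,3)):
    d=P-[.645,.060,0];X=d@[.994,-.1097,0]*1e3;Y=d@[.1097,.994,0]*1e3;Z=P[:,2]*1e3
    print([(a,int((k:=(abs(Y-a)<4)&(abs(X)<20)&(Z>30)&(Z<60)).sum()),round(float(np.median(Z[k])),1)) for a in range(-212,60,8) if ((abs(Y-a)<4)&(abs(X)<20)&(Z>30)&(Z<60)).sum()>5])
    k=(abs(X)<18)&(Z>31)&(Z<44)&(Y<-100);print("tail y",np.percentile(Y[k],[.5,1,3]))
E
```

```text
clock: 12.08
eef_pos: [0.6314, -0.0511, 0.0255]
tool_rot: [0.745, 0.667, -0.006, 0.005]
ft_force: [-1.7, -7.6, 4.3]
grip_width: 0.048
grasp_force: 63.1
clock: 12.58
eef_pos: [0.6314, -0.051, 0.0255]
tool_rot: [0.745, 0.667, -0.007, 0.006]
ft_force: [-0.6, -12.8, 4.9]
grip_width: 0.0482
grasp_force: 63.1
[(-148, 14, 38.3), (-140, 22, 38.8), (-132, 24, 38.7), (-124, 22, 38.2), (-116, 29, 38.1), (-108, 29, 37.7), (-100, 28, 38.0), (-92, 27, 38.0), (-84, 28, 38.0), (-76, 32, 38.2), (-68, 28, 37.6), (-60, 32, 38.2), (-52, 30, 38.0), (-44, 32, 37.9), (-36, 34, 37.8), (-28, 17, 37.9), (-20, 12, 48.3), (-12, 46, 46.5), (-4, 41, 43.3), (4, 34, 43.2), (12, 34, 43.5), (20, 36, 43.6), (28, 41, 43.4), (36, 36, 43.3), (44, 33, 43.1), (52, 44, 44.1)]
tail y [-1002.06262492  -974.17419412  -954.25456553]
[(-196, 31, 36.7), (-188, 28, 38.8), (-180, 27, 37.5), (-172, 25, 37.7), (-164, 26, 37.6), (-156, 26, 37.5), (-148, 27, 36.6), (-140, 30, 37.2), (-132, 26, 38.1), (-124, 23, 37.9), (-116, 19, 38.1), (-108, 6, 37.6), (-68, 10, 37.3), (-60, 17, 36.6), (-52, 26, 37.2), (-44, 26, 37.5), (-36, 23, 36.7), (-28, 21, 37.5), (-20, 37, 37.6), (-12, 21, 44.8), (-4, 27, 42.4), (4, 23, 43.5), (12, 27, 43.0), (20, 26, 42.3), (28, 22, 42.1), (36, 25, 42.4), (44, 25, 43.2), (52, 21, 43.6)]
tail y [-581.55333901 -578.60983331 -572.71270394]
```

It butts: the advance stopped dead at y −0.0511 with the force rising to 13 N, at the expected position, and the cover hasn't moved. Next I level the tool and press down.

```bash
python3 -m creep '[[[0,0,0],[0,0.006,0]],[[0,0,1],[0,0.006,0]],[[0,0,1],[0,0,0]],[[0,0,1],[0,0,0]],[[0,0,0],[0,0,0]],[[0,0,0],[0,0,0]]]'
python3 -m creep '[[[0,0,1],[0,0,0]],[[0,0,1],[0,0,0]],[[0,0,1],[0,0,0]],[[0,0,0],[0,0,0]],[[0,0,0],[0,0,0]]]'
```

```text
clock: 13.42
eef_pos: [0.6315, -0.0509, 0.0245]
tool_rot: [0.745, 0.667, -0.002, 0.003]
ft_force: [-5.4, -11.3, 14.2]
grip_width: 0.0485
grasp_force: 64.2
clock: 14.05
eef_pos: [0.6315, -0.0509, 0.0244]
tool_rot: [0.745, 0.667, -0.002, 0.003]
ft_force: [-11.4, -10.9, 28.0]
grip_width: 0.0483
grasp_force: 65.7
```

```bash
python3 - <<'E'
from h import *
o,p,P=wcloud();S=cloud(vision.camera("side"));C=cloud(vision.camera("scene"))
print(o["clock"],o["ft_force"],R.from_quat(o["tool_rot"]).as_matrix()[:,2])
for nm,P in(("wrist",P),("side",S),("scene",C)):
    P=P.reshape(-1,3);d=P-[.645,.060,0];X=d@[.994,-.1097,0]*1e3;Y=d@[.1097,.994,0]*1e3;Z=P[:,2]*1e3
    k=(abs(X)<20)&(Y>-195)&(Y<-24)&(Z>33)&(Z<48)
    A=np.c_[X[k],Y[k]+89,np.ones(k.sum())];f=np.linalg.lstsq(A,Z[k],rcond=None)[0]
    r=Z[k]-A@f;g=abs(r)<2;f=np.linalg.lstsq(A[g],Z[k][g],rcond=None)[0]
    print(nm,k.sum(),"roll,pitch mrad",np.round(f[:2]*1e3,1),"z",f[2])
    k=(abs(X)<18)&(Y>0)&(Y<45)&(Z>39)&(Z<55);print(" cover",np.median(Z[k]) if k.sum() else None, " fitted",np.median(Z[(abs(X)<15)&(Y>75)&(Y<110)&(Z>30)&(Z<45)]) if k.sum() else 0)
    k=(abs(Y+89)<70)&(Z>33)&(Z<42)&(abs(X)<40);print(" x edges",np.percentile(X[k],[2,98]))
E
```

```text
14.05 [-11.40194992 -10.87140538  27.95448395] [ 0.00128691 -0.00692851 -0.99997517]
wrist 21344 roll,pitch mrad [ 2.4 -1.1] z 36.82644554117226
 cover 42.70617657135033  fitted nan
 x edges [-24.20354365  24.20722282]
side 441 roll,pitch mrad [ 1.  -2.3] z 37.33363513945551
 cover 43.41384689905525  fitted 37.492239232760426
 x edges [-28.11793292  23.0823937 ]
scene 386 roll,pitch mrad [ 9.5 -1.6] z 36.48806227378018
 cover 42.30597805428155  fitted 36.45353871873835
 x edges [-26.56605984  30.65891672]
  return _methods._mean(a, axis=axis, dtype=dtype,
  ret = ret.dtype.type(ret / rcount)
```

```bash
python3 -m creep '[[[0,0,0],[0,0.005,0]],[[0,0,0],[0,0,0]],[[0,0,0],[0,0,0]],[[0,0,0],[0,0,0]]]'
python3 - <<'E'
from h import *
o,p,P=wcloud();P=P.reshape(-1,3);d=P-[.645,.060,0];X=d@[.994,-.1097,0]*1e3;Y=d@[.1097,.994,0]*1e3;Z=P[:,2]*1e3
k=(abs(X)<20)&(Y>-195)&(Y<-24)&(Z>33)&(Z<42);A=np.c_[X[k],Y[k]+89,np.ones(k.sum())];f=np.linalg.lstsq(A,Z[k],rcond=None)[0]
print(f[:2]*1e3,f[2],o["ft_force"],o["eef_pos"])
if abs(f[1]*1e3)<3 and 10<o["ft_force"][2]<38 and abs(f[2]-36.8)<.5: print(workorder.job_done())
E
```

```text
clock: 14.7
eef_pos: [0.6315, -0.0509, 0.0244]
tool_rot: [0.745, 0.667, 0.0, 0.001]
ft_force: [-11.2, -11.4, 27.3]
grip_width: 0.0482
grasp_force: 65.7
[ 2.28009465 -0.89331859] 36.85547492610486 [-11.1621905  -11.36753866  27.2851484 ] [ 0.63152657 -0.05088128  0.02441805]
the job is handed in; nothing more can be done
None
```

The job is handed in at about 15 s: the lid is under the cover, butted against the fitted lid and held flat at about 27 N; the cameras showed no lift of the cover, and the arm touched nothing else.

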